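Stack the heel of a guitar neck and weight it

ROBOT

A 6-joint arm with a two-finger parallel gripper is mounted at the origin on the work surface. World frame = base frame: x ahead of the robot, y to its left, z up, the work surface at z = 0. Lengths are in m, angles in rad, forces in N, time in s.
With the tool pointing down it reaches from about 0.25 to 0.775 m from the base axis. Payload 4 kg.
Tool frame: the origin (TCP) lies on the mounting face of the last link; the fingertips stand 173 mm ahead of it and the grasp point (between the pads) lies 155 mm ahead of it (manip.tips_ahead is the z of the fingertips in the tool frame, in m); z points along the fingers, y is the line along which they close (so a half turn about z gives the same grasp; the last joint's range is limited). The gripper opens to 85 mm and grips with 20 to 120 N. Pads are 22 mm wide; open, the fingers measure 114 mm over their backs; the gripper's body (76 mm by 85 mm) begins 54 mm behind the grasp point. The pads swing forward as they close: fully open they stand 13 mm farther back than shut.
Start: joints at [-1.424, 0.087, 1.371, -0, 1.684, -0.103], TCP at [0.136, -0.533, 0.405] pointing down, gripper open.
Joint ranges: [-3.1, 3.1], [-0.76, 2.03], [0.27, 2.55], [-1.08, 4.22], [0.17, 2.65], [-2.57, 2.57]. Speed limits (rad/s): [2.79, 2.79, 3.14, 3.14, 3.14, 3.14].

INTERFACE

Orientations are given as a rotation vector (axis times angle).
In Python, from workcell import manip, vision gives the robot as it stands. The module is installed in compiled form; this text tells all that it offers.
- The arm moves only by the tool play_rows, never from a script. Its argument "commands" is a list of rows, each a list of 3 entries, a list of its own where there are three numbers: the turn, a rotation vector about the tool's x, y, z in rad, then the shift along the tool's x, y, z in m, then the finger opening in m, from 0 to 0.0854. In form: [[[rx, ry, rz], [tx, ty, tz], fingers], ...]. A call has 1 to 10 rows; each row is the pose to reach, as a shift and turn from the pose commanded when the call began, along the tool's axes at that moment; what a row does not reach only later rows make up. A row lasts 1/10 s, in which the tool goes at most 50 mm and 8.59 degrees, less where a joint would pass 70% of its speed; a pose out of reach is approached as far as the arm can. A call with a gripper value outside its range is refused whole. The fingers move at their own pace and stop on an object; "force" is the grip in N (left out, the last holds). Time passes only in rows, so rows that repeat a pose let the fingers close. It gives the time, the measured TCP pose, the force, the opening and the grip force at its end, in the units of the state.
- manip.get_state(): the state, without advancing time (a new reading comes with each control period).
- vision.grab_frame(name): name is "scene" or "top" or "wrist"; returns a dict with "pixels" (480x640x3 uint8, red, green, blue), "fovy" (degrees; the focal length in pixels is half the picture's height over the tangent of half this angle, whatever the lens; pixels are square), "cx", "cy" (the principal point, pixels), "R" (3x3) and "t" (3): a world point X has camera coordinates R X + t. Camera axes: x right, y down, z forward; pixel columns grow to the right and rows downward; lengths in m; the calibration is good to about 2 mm. A picture is of the moment at which its call begins. There is no depth.
- manip.hand_in(): hands the job in; it is judged then, once.
The state is a dict: "time_s": time; "joints": joint angles; "qvel": joint speeds; "tau": joint torques, N m; "tool_pos": TCP position; "tcp_rot": TCP orientation; "wrist_force": force on the tool from outside, world axes, zero at the start; "torque": the same for the moment, N m; "grip_width": opening from 0.0 (shut) to 1.0 (fully open); "grasp_force": force on a finger pad.
Only numpy, scipy, OpenCV 4.12 (cv2) and the standard library are available. Lean on these libraries where they do the work, as an engineer would, in place of code of your own. Each camera call takes 0.05 s, during which the arm holds its last target. There are 200 camera calls.

TASK

Dry-stack the heel on the upturned guitar neck: the long block first, at the free square end of the neck, then the middle one on it, then the short one, each lying flat with its square end flush with the end of the neck, its sides flush with the neck's sides and its bevel facing the headstock, so that the bevels run on in one slope. Then stand the iron weight centrally on the short block. Let go of everything, drop nothing, and leave the sanding block, the two planes, the chisel and the glue bottle where they are.

Things in the scene. Friction and masses are not known exactly. Their poses are not given: they have to be found in the camera images.
- neck: Wooden guitar-neck blank, upside down on a plywood board 90 mm wide, fixed. 54 mm wide; its flat upper face is 37 mm above the bench. Origin: at bench level under the middle of the free square end (nearer the robot), level with the board's end; x along the neck to the headstock, y across, z up. Bare from x = 0 to 185 mm, then two bars (wing nuts 61 mm high) and, from 300 mm, the headstock (70 mm high).
- long_block: The longest of three loose wooden heel blocks: 118 mm long underneath, 96 mm on top, 54 mm wide, 22 mm thick, about 79 g; one end square, the other bevelled at 45 degrees. Lies flat, underside down. Origin: middle of the lower edge of the square end; x along the underside to the bevelled end, y across the width, z up.
- middle_block: The middle of three loose wooden heel blocks: 96 mm long underneath, 74 mm on top, 54 mm wide, 22 mm thick, about 63 g; one end square, the other bevelled at 45 degrees. Lies flat, underside down. Origin: middle of the lower edge of the square end; x along the underside to the bevelled end, y across the width, z up.
- short_block: The shortest of three loose wooden heel blocks: 74 mm long underneath, 52 mm on top, 54 mm wide, 22 mm thick, about 46 g; one end square, the other bevelled at 45 degrees. Lies flat, underside down. Origin: middle of the lower edge of the square end; x along the underside to the bevelled end, y across the width, z up.
- weight: Dark iron weight standing upright: a disc 48 mm in diameter, 30 mm high, a narrow stem (17 mm) and a round knob 26 mm in diameter, from 43 to 62 mm above the underside. Origin: centre of the underside, z up. About 0.5 kg. It goes on the middle of the short block's top, 26 mm from the square end.
- sanding_block: Bystander: dark rubber sanding block 110 x 60 mm, 34 mm high; origin: centre of the underside, x along its length.
- block_plane: Bystander: steel block plane 160 x 50 mm, about 50 mm high; origin: centre of the sole, x along its length.
- glue_bottle: Bystander: white glue bottle standing upright, 60 mm in diameter and 150 mm high; origin: centre of the underside.
- thumb_plane: Bystander: tiny brass plane 45 x 22 mm, about 25 mm high; origin: centre of the sole, x along its length.
- chisel: Bystander: chisel lying on the bench, 250 mm long, handle 26 mm thick; origin: where blade and handle meet, at bench level; x to the cutting edge.
Mind the look-alikes: they are no part of the job. Leave any orange look-alike of the short_block alone. There is more than one size of the weight; the one meant has the size given above.

How it is judged:
On the way, in this order (a step that is already met when the one before it is completed fails the run):
1. the long block lies in its place on the neck, released (x of long_block in the frame of neck between -0.008 and 0.008 m and y of long_block in the frame of neck between -0.008 and 0.008 m and z of long_block in the frame of neck between 0.032 and 0.042 m and angle between the x axis of long_block and the x axis of neck, either way round below 0.17 rad and angle between long_block's own z axis and vertical below 0.1 rad and contact force between the fingers and long_block below 0.1 N), for 0.2 s.
2. the middle block lies in its place on the long block, released (x of middle_block in the frame of neck between -0.008 and 0.008 m and y of middle_block in the frame of neck between -0.008 and 0.008 m and z of middle_block in the frame of neck between 0.054 and 0.064 m and angle between the x axis of middle_block and the x axis of neck, either way round below 0.17 rad and angle between middle_block's own z axis and vertical below 0.1 rad and contact force between the fingers and middle_block below 0.1 N), for 0.2 s.
3. the short block lies in its place on the middle block, released (x of short_block in the frame of neck between -0.008 and 0.008 m and y of short_block in the frame of neck between -0.008 and 0.008 m and z of short_block in the frame of neck between 0.076 and 0.086 m and angle between the x axis of short_block and the x axis of neck, either way round below 0.17 rad and angle between short_block's own z axis and vertical below 0.1 rad and contact force between the fingers and short_block below 0.1 N), for 0.2 s.
4. the weight stands on the short block, released (x of weight in the frame of short_block between 0.014 and 0.038 m and y of weight in the frame of short_block between -0.012 and 0.012 m and z of weight in the frame of short_block between 0.017 and 0.027 m and angle between weight's own z axis and vertical below 0.1 rad and contact force between the fingers and weight below 0.1 N), for 0.2 s.
At the end, for the whole second after the job is handed in: Long, middle, short block stacked flat on the neck, each square end within 8 mm of the neck's end and 8 mm sideways, in line within 0.17 rad, bevel to the headstock; the weight upright on the short block, within 12 mm of the middle of its top each way; all released, at rest (all of step 1 and all of step 2 and all of step 3 and all of step 4 and linear speed of each of long_block, middle_block, short_block, weight below 0.02 m/s); the robot touches nothing.
It fails at once if a block or the weight is dropped (falls free faster than 0.7 m/s, about 25 mm) ((linear speed of long_block above 0.7 m/s and contact force between the fingers and long_block below 0.05 N) or (linear speed of middle_block above 0.7 m/s and contact force between the fingers and middle_block below 0.05 N) or (linear speed of short_block above 0.7 m/s and contact force between the fingers and short_block below 0.05 N) or (linear speed of weight above 0.7 m/s and contact force between the fingers and weight below 0.05 N)).
It fails at once if a bystander (sanding block, planes, glue bottle, chisel) is moved by more than 30 mm (distance of any of sanding_block, block_plane, glue_bottle, thumb_plane, chisel from where it was at the start of the episode above 0.03 m).
It also fails if it takes over 122 s, if anything falls off the work surface, if the arm or the gripper's body presses on something with over 40 N, if the wrist force passes 120 N, or if a joint passes its speed limit or range.

## Working session

There is one attempt and no reset: what is moved stays moved. The work goes in short steps, Python scripts to look and compute and a tool call to move; the robot and the scene stay as the last step left them, time stands still between calls to the robot, and variables do not carry over. Pictures are saved under pics/ and viewed, at most 14 in all, crops included, and the job is handed in when it is done.

Besides the shell and the picture viewer there is one more tool, called after ">>>" as name(argument=value, ...) on one line, values as JSON. play_rows: Moves the arm, as the interface text tells. Its arguments: {"type":"object","properties":{"commands":{"type":"array","items":{"type":"array"}},"force":{"type":"number"}},"required":["commands"]}

```bash
mkdir -p pics
cat > h.py <<'E'
import numpy as np, cv2, pickle
from workcell import manip, vision
def grab(n,tag):
    f=vision.grab_frame(n); cv2.imwrite(f'pics/{tag}.png',f['pixels'][:,:,::-1]); pickle.dump(f,open(f'pics/{tag}.pkl','wb')); return f
def load(tag): return pickle.load(open(f'pics/{tag}.pkl','rb'))
def ray(f,u,v,z):
    fl=240/np.tan(np.radians(f['fovy'])/2); R=np.array(f['R']);t=np.array(f['t'])
    d=R.T@np.array([(u-f['cx'])/fl,(v-f['cy'])/fl,1]); c=-R.T@t
    return c+d*(z-c[2])/d[2]
def proj(f,X):
    fl=240/np.tan(np.radians(f['fovy'])/2); x=np.array(f['R'])@np.array(X)+f['t']
    return f['cx']+fl*x[0]/x[2], f['cy']+fl*x[1]/x[2]
E
python3 - <<'E'
from h import *
for n in('scene','top'):
    f=grab(n,n+'0'); print(n,f['fovy'],f['cx'],f['cy'],-np.array(f['R']).T@f['t'])
print(manip.get_state())
E
```

```text
scene 57.114680690540844 315.2814364524289 235.93588732201684 [ 1.37723155 -0.04125617  0.62675103]
top 47.308474477549744 313.8927445988373 235.99872553601392 [0.33629457 0.03803385 1.38933604]
{'time_s': 0.1, 'joints': array([-1.42407239e+00,  8.78945702e-02,  1.37212616e+00, -2.02018642e-05,
        1.68363039e+00, -1.03132908e-01]), 'qvel': array([ 0.00108178, -0.00152963, -0.00400585, -0.00010273, -0.00044399,
        0.00081563]), 'tau': array([ 2.24469615e-03, -3.53014433e+01, -3.14219213e+01, -9.17413695e-05,
        7.98722991e-03,  1.68285879e-07]), 'tool_pos': array([ 0.13595495, -0.53281969,  0.40363677]), 'tcp_rot': array([-3.11506786e+00, -3.91194222e-01,  1.01929568e-04]), 'wrist_force': array([-0.20468602, -0.01128748, -0.13152171]), 'torque': array([-0.03341957,  0.01273791, -0.03694121]), 'grasp_force': 0.0, 'grip_width': 0.9986575262741374}
```

View pics/top0.png

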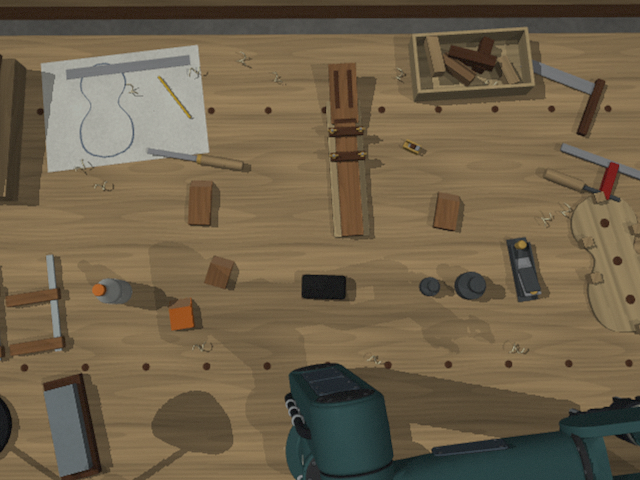

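View pics/scene0.png

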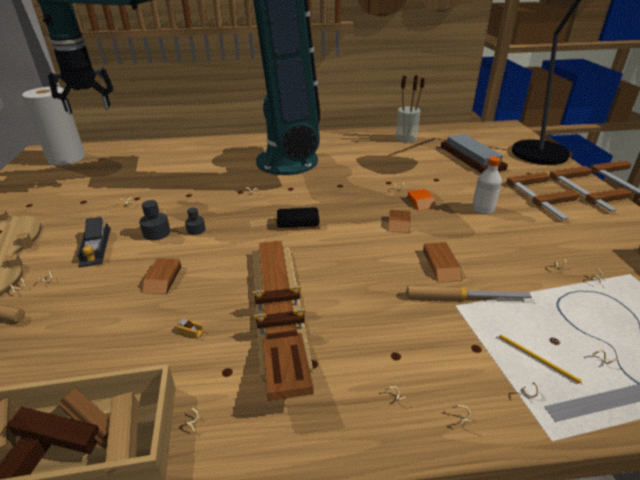

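Top view: blocks at (201,203) long, (447,211) middle and (221,271) short, with the orange look-alike at (182,315). Weight candidates are (429,286), small, and (471,285), large. The neck's free end is near (350,236). Next is one close crop to check these choices.

Run:
```python
from h import *
im=cv2.imread('pics/top0.png')
def c(u,v,w=33): return cv2.resize(im[v-w:v+w,u-w:u+w],(264,264),interpolation=cv2.INTER_CUBIC)
m=np.vstack([np.hstack([c(201,203),c(447,211),c(221,271)]),np.hstack([c(350,225),c(445,285),c(182,315)])])
cv2.imwrite('pics/crop1.png',m)
hsv=cv2.cvtColor(im,cv2.COLOR_BGR2HSV)
for u,v in[(201,203),(447,211),(221,271),(350,215),(240,203),(182,315),(365,215)]: print((u,v),im[v,u],hsv[v,u])
```

```text
(201, 203) [ 52  82 113] [ 15 138 113]
(447, 211) [ 51  80 112] [ 14 139 112]
(221, 271) [45 69 98] [ 14 138  98]
(350, 215) [ 50  80 112] [ 15 141 112]
(240, 203) [ 81 113 134] [ 18 101 134]
(182, 315) [ 31  81 150] [ 13 202 150]
(365, 215) [ 67  91 103] [ 20  89 103]
```

View pics/crop1.png

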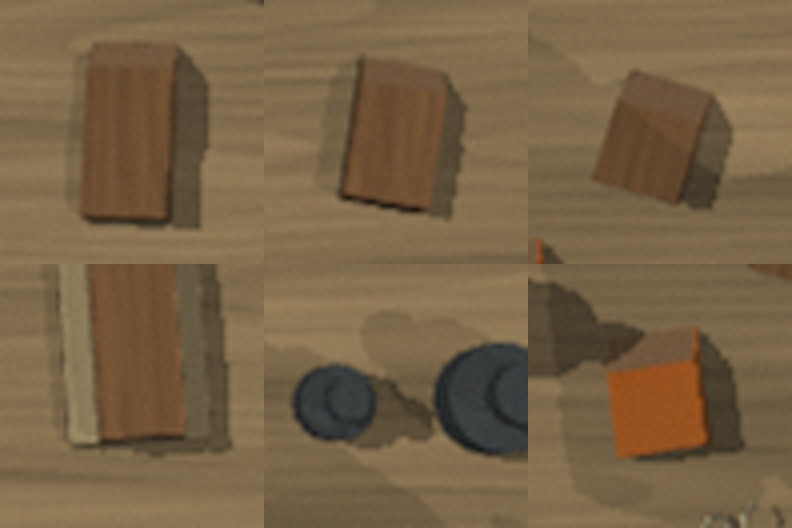

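The three plain wood blocks all have their bevels towards +x. The small dark weight at (430,286) has a disc about 20 px across, roughly 50 mm, so it is the right one. The big one is about 72 mm. The orange block I leave alone.

```bash
cat >> h.py <<'E'
from scipy.spatial.transform import Rotation as Ro
def go(x,y,z,yaw):
    """print tool-frame shift/turn to a down-pointing pose with tool x at world yaw"""
    s=manip.get_state(); R=Ro.from_rotvec(s['tcp_rot']); p=s['tool_pos']
    c,n=np.cos(yaw),np.sin(yaw); T=Ro.from_matrix(np.array([[c,n,0],[n,-c,0],[0,0,-1]]))
    print('turn',np.round((R.inv()*T).as_rotvec(),3),'shift',np.round(R.inv().apply(np.array([x,y,z])-p),4))
E
python3 - <<'E'
from h import *
f=load('top0')
def p(o,c,z): return ray(f,o[0]+(c[0]+.5)/4-.5,o[1]+(c[1]+.5)/4-.5,z)[:2]
D={'long':((168,170),(80,215),(166,219),(94,43),(178,45),.118),'mid':((414,178),(78,195),(169,210),(98,55),(182,75),.096),'short':((188,238),(65,178),(153,204),(104,70),(186,96),.074)}
for k,(o,a,b,c,d,L) in D.items():
    A,B,C,E=p(o,a,.022),p(o,b,.022),p(o,c,0),p(o,d,0)
    s=(A+B)/2;e=(C+E)/2
    print(k,'sq',s.round(4),'w',np.linalg.norm(A-B).round(4),'len',np.linalg.norm(e-s).round(4),L,'yaw',np.arctan2(*(e-s)[::-1]).round(3),'ctr',((s+e)/2).round(4))
o=(317,192);A,B,C,E=[p(o,q,.037) for q in((96,174),(184,173),(93,0),(178,0))]
print('neck',(A+B)/2,np.linalg.norm(A-B),'yaw',np.arctan2(*(((C+E)-(A+B))[::-1])))
H1,H2=ray(f,330,64,.07),ray(f,356,64,.07); print('head',(H1+H2)/2, 'yaw',np.arctan2(*(((H1+H2)[:2]-(A+B))[::-1])))
print('weight',p((412,252),(71,138),.03)); print('tips',manip.tips_ahead)
go(.40,.31,.36,0)
E
```

```text
long sq [0.5516 0.3235] w 0.0543 len 0.1168 0.118 yaw -0.012 ctr [0.61   0.3228]
mid sq [ 0.5369 -0.2976] w 0.058 len 0.0951 0.096 yaw -0.206 ctr [ 0.5835 -0.3074]
short sq [0.3966 0.2792] w 0.0574 len 0.0715 0.074 yaw -0.251 ctr [0.4313 0.2703]
neck [ 0.5190351  -0.06175248] 0.05483139206817523 yaw 0.010473011599316132
head [ 0.95232796 -0.04410838  0.07      ] yaw 0.04069848933830385
weight [ 0.39123667 -0.25275858]
tips 0.1734
turn [-0.002  0.     0.25 ] shift [ 0.4642 -0.7513  0.0453]
```

Run:
```python
from h import *
go(.59,.32,.36,-.012)
```

```text
turn [-0.002  0.     0.262] shift [ 0.6508 -0.714   0.0452]
```

>>> play_rows(commands=[[[0, 0, 0.262], [0.05, -0.055, 0.005], 0.085], [[0, 0, 0.262], [0.1, -0.11, 0.01], 0.085], [[0, 0, 0.262], [0.163, -0.18, 0.015], 0.085], [[0, 0, 0.262], [0.325, -0.357, 0.02], 0.085], [[0, 0, 0.262], [0.325, -0.357, 0.02], 0.085], [[0, 0, 0.262], [0.325, -0.357, 0.02], 0.085], [[0, 0, 0.262], [0.65, -0.714, 0.045], 0.085], [[0, 0, 0.262], [0.65, -0.714, 0.045], 0.085], [[0, 0, 0.262], [0.65, -0.714, 0.045], 0.085], [[0, 0, 0.262], [0.65, -0.714, 0.045], 0.085]])

```text
time_s: 1.1
tool_pos: [0.3705, -0.0899, 0.381]
tcp_rot: [3.141, -0.02, 0.001]
wrist_force: [1.7, -0.6, -0.4]
grip_width: 0.989
grasp_force: 0.0
```

Run:
```python
from h import *
s=manip.get_state(); print(s['time_s'],s['tool_pos'],s['wrist_force'])
go(.59,.32,.36,-.012)
```

```text
1.1 [ 0.37050617 -0.08985854  0.38095765] [ 1.66064704 -0.64714963 -0.41150278]
turn [ 0. -0. -0.] shift [ 0.2144 -0.4126  0.0209]
```

>>> play_rows(commands=[[[0, 0, 0], [0.214, -0.412, 0.021], 0.085], [[0, 0, 0], [0.214, -0.412, 0.021], 0.085], [[0, 0, 0], [0.214, -0.412, 0.021], 0.085], [[0, 0, 0], [0.214, -0.412, 0.021], 0.085], [[0, 0, 0], [0.214, -0.412, 0.021], 0.085], [[0, 0, 0], [0.214, -0.412, 0.021], 0.085], [[0, 0, 0], [0.214, -0.412, 0.021], 0.085], [[0, 0, 0], [0.214, -0.412, 0.021], 0.085], [[0, 0, 0], [0.214, -0.412, 0.021], 0.085], [[0, 0, 0], [0.214, -0.412, 0.021], 0.085]])

```text
time_s: 2.1
tool_pos: [0.5902, 0.3215, 0.357]
tcp_rot: [-3.141, 0.013, 0.005]
wrist_force: [0.2, 0.1, 0.8]
grip_width: 0.993
grasp_force: 0.0
```

>>> play_rows(commands=[[[0, 0, 0], [0, 0, 0], 0.085], [[0, 0, 0], [0, 0, 0], 0.085]])

```text
time_s: 2.3
tool_pos: [0.5892, 0.3173, 0.3592]
tcp_rot: [3.14, -0.019, -0.003]
wrist_force: [0.8, -0.0, 0.5]
grip_width: 0.993
grasp_force: 0.0
```

Run:
```python
from h import *
f=grab('wrist','w1'); s=manip.get_state(); print(s['tool_pos'],s['tcp_rot'],f['fovy'],-np.array(f['R']).T@f['t'])
```

```text
[0.58913846 0.31664816 0.35989953] [ 3.14054199e+00 -2.01269815e-02 -1.28949272e-03] 71.3112693909391 [0.66864049 0.31490494 0.32794034]
```

View pics/w1.png

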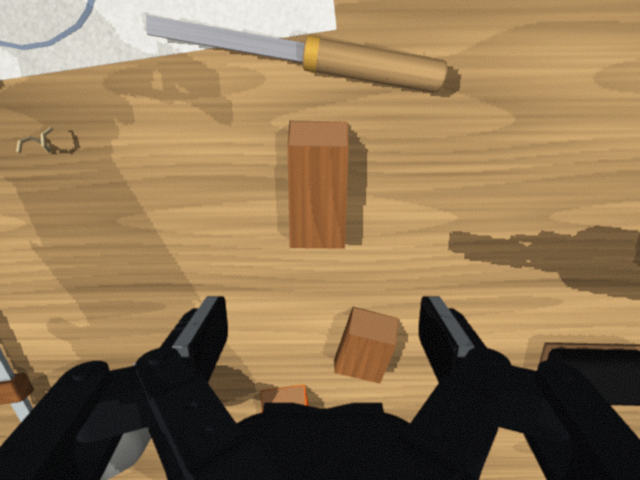

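Wrist view: long block with square end at (290,247)-(345,247) and bevel foot at (289,122)-(349,122). Short block with square end at (334,370)-(381,381), orange behind it.

```bash
cat >> h.py <<'E'
def blk(f,a,b,c,d,zb=0,g=None,L=None):
    A,B=[ray(f,*q,zb+.022)[:2] for q in(a,b)]; C,E=[ray(f,*q,zb)[:2] for q in(c,d)]
    s,e=(A+B)/2,(C+E)/2; y=np.arctan2(*(e-s)[::-1]); u=(e-s)/np.linalg.norm(e-s)
    print('sq',s.round(4),'w',np.linalg.norm(A-B).round(4),'len',np.linalg.norm(e-s).round(4),'yaw',y.round(3),'wyaw',np.arctan2(-(B-A)[0],(B-A)[1]).round(3))
    return s,u,y
E
python3 - <<'E'
from h import *
f=load('w1')
s,u,y=blk(f,(290,247),(345.5,247),(289,122),(349.5,122)); g=s+u*.05; print(g); go(*g,.20,y)
go(*g,.174,y)
blk(f,(334,370),(381,381),(354,308),(399,320))
E
```

```text
sq [0.5551 0.3206] w 0.0541 len 0.1157 yaw -0.025 wyaw 3.13
[0.60507454 0.31934485]
turn [0.001 0.001 0.012] shift [ 0.016  -0.0031  0.1599]
turn [0.001 0.001 0.012] shift [ 0.0161 -0.0031  0.1859]
sq [0.4015 0.2784] w 0.0551 len 0.0683 yaw -0.329 wyaw 2.854
```

>>> play_rows(commands=[[[0, 0, 0.01], [0.008, -0.002, 0.03], 0.085], [[0, 0, 0.01], [0.016, -0.003, 0.07], 0.085], [[0, 0, 0.01], [0.016, -0.003, 0.11], 0.085], [[0, 0, 0.01], [0.016, -0.003, 0.14], 0.085], [[0, 0, 0.01], [0.016, -0.003, 0.16], 0.085], [[0, 0, 0.01], [0.016, -0.003, 0.175], 0.085], [[0, 0, 0.01], [0.016, -0.003, 0.185], 0.085], [[0, 0, 0.01], [0.016, -0.003, 0.185], 0.085], [[0, 0, 0.01], [0.016, -0.003, 0.185], 0.085], [[0, 0, 0.01], [0.016, -0.003, 0.185], 0.085]])

```text
time_s: 3.35
tool_pos: [0.606, 0.3204, 0.1772]
tcp_rot: [-3.14, 0.035, -0.005]
wrist_force: [0.0, 0.2, 0.2]
grip_width: 0.997
grasp_force: 0.0
```

>>> play_rows(commands=[[[0, 0, 0], [0, 0, 0], 0.065], [[0, 0, 0], [0, 0, 0], 0.055], [[0, 0, 0], [0, 0, 0], 0.045], [[0, 0, 0], [0, 0, 0], 0.045], [[0, 0, 0], [0, 0, 0], 0.045], [[0, 0, 0], [0, 0, 0], 0.045], [[0, 0, 0], [0, 0, 0], 0.045], [[0, 0, 0], [0, 0, 0], 0.045]], force=30)

```text
time_s: 4.15
tool_pos: [0.6057, 0.3204, 0.1761]
tcp_rot: [-3.141, 0.035, -0.002]
wrist_force: [-0.5, 0.2, 4.6]
grip_width: 0.627
grasp_force: 33.9
```

>>> play_rows(commands=[[[0, 0, 0], [0, 0, -0.005], 0.045], [[0, 0, 0], [0, 0, -0.015], 0.045], [[0, 0, 0], [0, 0, -0.035], 0.045], [[0, 0, 0], [0, 0, -0.07], 0.045], [[0, 0, 0], [0, 0, -0.11], 0.045], [[0, 0, 0], [0, 0, -0.15], 0.045], [[0, 0, 0], [-0.01, 0.02, -0.175], 0.045], [[0, 0, 0], [-0.03, 0.05, -0.185], 0.045], [[0, 0, 0], [-0.05, 0.085, -0.185], 0.045], [[0, 0, 0], [-0.07, 0.12, -0.185], 0.045]])

```text
time_s: 5.15
tool_pos: [0.5317, 0.2008, 0.3608]
tcp_rot: [3.141, -0.034, 0.001]
wrist_force: [0.5, -0.5, -1.1]
grip_width: 0.624
grasp_force: 33.2
```

Run:
```python
from h import *
s=manip.get_state();print(s['grip_width'],s['grasp_force'])
go(.40,-.062,.37,.025)
```

```text
0.6244818309079999 33.15013825893402
turn [ 0.    -0.001 -0.047] shift [-0.126   0.2655 -0.0093]
```

>>> play_rows(commands=[[[0, 0, -0.047], [-0.02, 0.04, 0], 0.045], [[0, 0, -0.047], [-0.04, 0.08, -0.004], 0.045], [[0, 0, -0.047], [-0.06, 0.12, -0.01], 0.045], [[0, 0, -0.047], [-0.08, 0.16, -0.01], 0.045], [[0, 0, -0.047], [-0.1, 0.2, -0.01], 0.045], [[0, 0, -0.047], [-0.115, 0.24, -0.01], 0.045], [[0, 0, -0.047], [-0.126, 0.26, -0.01], 0.045], [[0, 0, -0.047], [-0.126, 0.266, -0.01], 0.045], [[0, 0, -0.047], [-0.126, 0.266, -0.01], 0.045], [[0, 0, -0.047], [-0.126, 0.266, -0.01], 0.045]])

```text
time_s: 6.15
tool_pos: [0.4012, -0.0608, 0.3702]
tcp_rot: [-3.141, -0.04, -0.0]
wrist_force: [-0.3, -0.5, -0.5]
grip_width: 0.628
grasp_force: 33.1
```

Run:
```python
from h import *
f=grab('wrist','w2'); s=manip.get_state(); print(s['tool_pos'],s['tcp_rot'])
```

```text
[ 0.40126419 -0.06059705  0.37013404] [-3.14075933e+00 -4.10232678e-02  2.54626173e-04]
```

View pics/w2.png

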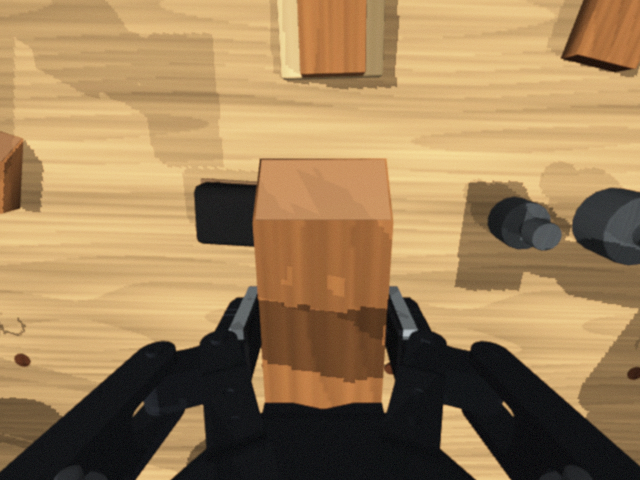

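Neck end corners at (300,74) and (366,73). The held block's bevel foot runs (260,158)-(386,158), with the bevel's top edge at (254,219)-(391,218).

Run:
```python
from h import *
f=load('w2'); A,B,C,E=[ray(f,*q,.037)[:2] for q in((300,74),(366,73),(299,2),(364.5,2))]
n=(A+B)/2; m=(C+E)/2; print('neck',n,'w',np.linalg.norm(A-B),'yaw',np.arctan2(*(m-n)[::-1]), np.arctan2(*(C-A)[::-1]),np.arctan2(*(E-B)[::-1]))
z=.3701-.1761
for z0,a,b in((z,(260,158),(386,158)),(z+.022,(254,219),(391,218))):
    P,Q=[ray(f,*q,z0) for q in(a,b)]; print('held edge mid',(P+Q)/2,'w',np.linalg.norm(P-Q),'yaw',np.arctan2(P[0]-Q[0],-(P[1]-Q[1])))
# far neck along top view: sides at nearer/further pixels
t=load('top0'); im=cv2.imread('pics/top0.png')
hsv=cv2.cvtColor(im,cv2.COLOR_BGR2HSV)
pts=[]
for v in list(range(165,234,4)):
    r=[u for u in range(325,375) if hsv[v,u,1]>120]; P=ray(t,(min(r)+max(r))/2,v,.037); pts.append(P[:2])
pts=np.array(pts); k=np.polyfit(pts[:,0],pts[:,1],1); print('top neck yaw',k[0],'y at .52',np.polyval(k,.52),'res',np.std(pts[:,1]-np.polyval(k,pts[:,0])))
```

```text
neck [ 0.52107183 -0.06724341] w 0.05420988135941471 yaw 0.05489489194955195 0.020672474887905 0.08956403759179861
held edge mid [ 0.46730916 -0.06048107  0.194     ] w 0.05350505774942036 yaw -3.115061890340999
held edge mid [ 0.4467489  -0.06082755  0.216     ] w 0.05221418656656296 yaw -3.1073695656954565
top neck yaw 0.04787771061564423 y at .52 -0.06317306074264042 res 0.00042649976857511365
```

Run:
```python
from h import *
go(.572,-.063,.25,.048);go(.572,-.063,.2135,.048)
```

```text
turn [-0.001  0.    -0.022] shift [0.1706 0.0069 0.1201]
turn [-0.001  0.    -0.022] shift [0.1706 0.007  0.1566]
```

>>> play_rows(commands=[[[0, 0, -0.022], [0.02, 0.001, 0], 0.045], [[0, 0, -0.022], [0.06, 0.003, 0.01], 0.045], [[0, 0, -0.022], [0.1, 0.005, 0.03], 0.045], [[0, 0, -0.022], [0.14, 0.007, 0.06], 0.045], [[0, 0, -0.022], [0.16, 0.007, 0.09], 0.045], [[0, 0, -0.022], [0.171, 0.007, 0.115], 0.045], [[0, 0, -0.022], [0.171, 0.007, 0.13], 0.045], [[0, 0, -0.022], [0.171, 0.007, 0.14], 0.045], [[0, 0, -0.022], [0.171, 0.007, 0.147], 0.045], [[0, 0, -0.022], [0.171, 0.007, 0.147], 0.045]])

```text
time_s: 7.2
tool_pos: [0.5715, -0.0638, 0.2231]
tcp_rot: [-3.141, -0.074, 0.001]
wrist_force: [-0.3, 0.5, -1.2]
grip_width: 0.623
grasp_force: 33.1
```

Run:
```python
from h import *
go(.572,-.063,.2135,.048); s=manip.get_state(); print(s['tool_pos'],s['qvel'].round(3))
```

```text
turn [-0.     0.001 -0.001] shift [ 0.0006 -0.0008  0.0096]
[ 0.57146779 -0.06384147  0.22312772] [-0.005 -0.018 -0.023  0.001  0.01  -0.001]
```

>>> play_rows(commands=[[[0, 0, 0], [0, -0.001, 0.004], 0.045], [[0, 0, 0], [0, -0.001, 0.007], 0.045], [[0, 0, 0], [0, -0.001, 0.009], 0.045], [[0, 0, 0], [0, -0.001, 0.01], 0.045], [[0, 0, 0], [0, -0.001, 0.01], 0.045], [[0, 0, 0], [0, -0.001, 0.01], 0.045]])

```text
time_s: 7.8
tool_pos: [0.572, -0.0632, 0.2133]
tcp_rot: [3.141, 0.073, 0.0]
wrist_force: [-0.4, 0.0, -0.6]
grip_width: 0.621
grasp_force: 33.1
```

>>> play_rows(commands=[[[0, 0, 0], [0, 0, 0.001], 0.045], [[0, 0, 0], [0, 0, 0.001], 0.045], [[0, 0, 0], [0, 0, 0.001], 0.058], [[0, 0, 0], [0, 0, 0.001], 0.064], [[0, 0, 0], [0, 0, 0.001], 0.07], [[0, 0, 0], [0, 0, 0.001], 0.07], [[0, 0, 0], [0, 0, -0.01], 0.075], [[0, 0, 0], [0, 0, -0.04], 0.075], [[0, 0, 0], [0, 0, -0.08], 0.08], [[0, 0, 0], [0, 0, -0.12], 0.085]])

```text
time_s: 8.8
tool_pos: [0.5717, -0.063, 0.3348]
tcp_rot: [-3.141, -0.074, 0.001]
wrist_force: [0.4, -0.3, -0.1]
grip_width: 0.998
grasp_force: 0.0
```

Run:
```python
from h import *
go(.49,-.08,.40,.048)
```

```text
turn [-0.     0.001 -0.001] shift [-0.0824  0.0131 -0.0651]
```

>>> play_rows(commands=[[[0, 0, 0], [-0.02, 0.02, -0.02], 0.085], [[0, 0, 0], [-0.05, 0.05, -0.04], 0.085], [[0, 0, 0], [-0.08, 0.08, -0.06], 0.085], [[0, 0, 0], [-0.08, 0.1, -0.06], 0.085], [[0, 0, 0], [-0.08, 0.1, -0.06], 0.085], [[0, 0, 0], [-0.08, 0.1, -0.06], 0.085]])

```text
time_s: 9.4
tool_pos: [0.4965, -0.1668, 0.3937]
tcp_rot: [-3.14, -0.072, -0.001]
wrist_force: [-0.7, 0.6, 0.6]
grip_width: 0.997
grasp_force: 0.0
```

Run:
```python
from h import *
f=grab('wrist','w3'); s=manip.get_state(); print(s['tool_pos'],s['tcp_rot'])
```

```text
[ 0.4967252  -0.16628633  0.39318707] [-3.14005002e+00 -7.38750685e-02  3.44091439e-04]
```

View pics/w3.png

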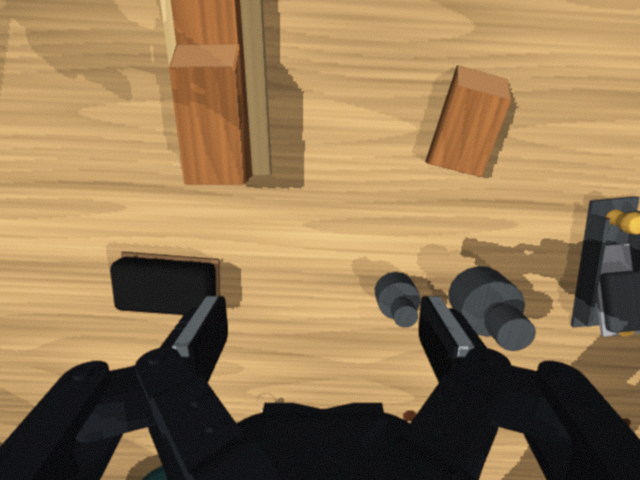

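Long block on the neck: square end at (183,184)-(244,183), bevel foot at (176,45)-(240,43). Middle block on the bench: square end at (427,161)-(484,177), bevel foot at (459,66)-(510,79).

Run:
```python
from h import *
f=load('w3')
blk(f,(183,184),(244.5,183.5),(176,45),(240,43),.037)
for q,z in(((264,0),0.0),((271,175),0)): print('board edge',ray(f,*q,.01))
s,u,y=blk(f,(427,161),(484,176.5),(459,66),(511,80)); y2=-.215
g=s+u*.042; print(g); go(*g,.20,y);go(*g,.1745,y)
```

```text
sq [ 0.5207 -0.0676] w 0.056 len 0.1174 yaw 0.047 wyaw -3.086
board edge [ 0.68087558 -0.10627368  0.01      ]
board edge [ 0.52379066 -0.11246979  0.01      ]
sq [ 0.5405 -0.3   ] w 0.0612 len 0.0944 yaw -0.234 wyaw 2.934
[ 0.5813718  -0.30973248]
turn [-0.001  0.     0.281] shift [0.0778 0.1474 0.1931]
turn [-0.001  0.     0.281] shift [0.0779 0.1474 0.2186]
```

>>> play_rows(commands=[[[0, 0, 0.1], [0.03, 0.05, 0.02], 0.085], [[0, 0, 0.2], [0.06, 0.1, 0.05], 0.085], [[0, 0, 0.265], [0.078, 0.14, 0.08], 0.085], [[0, 0, 0.265], [0.078, 0.148, 0.12], 0.085], [[0, 0, 0.265], [0.078, 0.148, 0.15], 0.085], [[0, 0, 0.265], [0.078, 0.148, 0.175], 0.085], [[0, 0, 0.265], [0.078, 0.148, 0.19], 0.085], [[0, 0, 0.265], [0.078, 0.148, 0.2], 0.085], [[0, 0, 0.265], [0.078, 0.148, 0.2], 0.085], [[0, 0, 0.265], [0.078, 0.148, 0.2], 0.085]])

```text
time_s: 10.45
tool_pos: [0.5823, -0.3107, 0.1951]
tcp_rot: [3.122, -0.341, 0.004]
wrist_force: [0.0, 0.1, 0.3]
grip_width: 0.995
grasp_force: 0.0
```

Run:
```python
from h import *
go(.581,-.31,.1755,-.215)
```

```text
turn [ 0.001 -0.003 -0.002] shift [-0.0014 -0.0004  0.0196]
```

>>> play_rows(commands=[[[0, 0, 0], [-0.001, 0, 0.01], 0.085], [[0, 0, 0], [-0.001, 0, 0.018], 0.085], [[0, 0, 0], [-0.001, 0, 0.02], 0.075], [[0, 0, 0], [-0.001, 0, 0.02], 0.065], [[0, 0, 0], [-0.001, 0, 0.02], 0.055], [[0, 0, 0], [-0.001, 0, 0.02], 0.045], [[0, 0, 0], [-0.001, 0, 0.02], 0.045], [[0, 0, 0], [-0.001, 0, 0.02], 0.045], [[0, 0, 0], [-0.001, 0, 0.02], 0.045], [[0, 0, 0], [-0.001, 0, 0.02], 0.045]], force=30)

```text
time_s: 11.45
tool_pos: [0.5807, -0.3108, 0.1736]
tcp_rot: [3.122, -0.342, 0.001]
wrist_force: [0.2, 1.1, 1.7]
grip_width: 0.624
grasp_force: 34.1
```

Run:
```python
from h import *
go(.50,-.2,.37,.048)
```

```text
turn [ 0.    -0.001 -0.266] shift [-0.1026 -0.0907 -0.1965]
```

>>> play_rows(commands=[[[0, 0, 0], [0, 0, -0.005], 0.045], [[0, 0, 0], [0, 0, -0.015], 0.045], [[0, 0, 0], [0, 0, -0.035], 0.045], [[0, 0, 0], [0, 0, -0.07], 0.045], [[0, 0, 0], [-0.01, -0.01, -0.11], 0.045], [[0, 0, -0.1], [-0.04, -0.03, -0.15], 0.045], [[0, 0, -0.2], [-0.07, -0.06, -0.18], 0.045], [[0, 0, -0.266], [-0.103, -0.09, -0.196], 0.045], [[0, 0, -0.266], [-0.103, -0.09, -0.196], 0.045], [[0, 0, -0.266], [-0.103, -0.09, -0.196], 0.045]])

```text
time_s: 12.45
tool_pos: [0.499, -0.1997, 0.3712]
tcp_rot: [3.138, 0.076, 0.005]
wrist_force: [0.5, -0.7, -0.2]
grip_width: 0.623
grasp_force: 33.9
```

Run:
```python
from h import *
f=grab('wrist','w4'); s=manip.get_state(); print(s['tool_pos'],s['tcp_rot'])
```

```text
[ 0.49939201 -0.20042368  0.36980422] [3.13947281e+00 7.50384583e-02 1.83672458e-03]
```

View pics/w4.png

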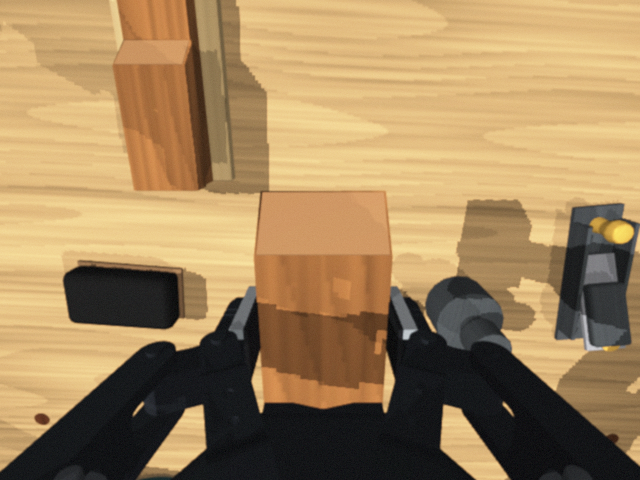

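Middle block held straight, bevel foot at (261,191)-(386,191). The long block is still in place at (133,189)-(198,188).

Run:
```python
from h import *
f=load('w4'); z=.3700-.1736; s=manip.get_state(); R=Ro.from_rotvec(s['tcp_rot'])
P=sum(ray(f,*q,z) for q in((261,191),(386,191)))/2; print('foot in tool',R.inv().apply(P-s['tool_pos'])); d=R.inv().apply(P-s['tool_pos'])[0]
Q=sum(ray(f,*q,z+.022) for q in((256,254),(391,254)))/2; e=R.inv().apply(Q-s['tool_pos'])[0]; print('bevel top',e)
b=.096-(d+e+.022)/2; print('sq behind tcp',b); u=np.array([np.cos(.048),np.sin(.048)])
g=np.array([.5205,-.0655])+u*b; print(g); go(*g,.26,.048); go(*g,.233,.048)
```

```text
foot in tool [0.05217664 0.00107754 0.17346531]
bevel top 0.031475428283044685
sq behind tcp 0.04317396425832695
[ 0.56362424 -0.06342845]
turn [ 0.001 -0.001 -0.   ] shift [ 0.0706 -0.1339  0.1097]
turn [ 0.001 -0.001 -0.   ] shift [ 0.0705 -0.1339  0.1367]
```

>>> play_rows(commands=[[[0, 0, 0], [0.01, -0.02, 0], 0.045], [[0, 0, 0], [0.03, -0.06, 0.01], 0.045], [[0, 0, 0], [0.05, -0.1, 0.03], 0.045], [[0, 0, 0], [0.065, -0.125, 0.06], 0.045], [[0, 0, 0], [0.0705, -0.134, 0.09], 0.045], [[0, 0, 0], [0.0705, -0.134, 0.11], 0.045], [[0, 0, 0], [0.0705, -0.134, 0.122], 0.045], [[0, 0, 0], [0.0705, -0.134, 0.129], 0.045], [[0, 0, 0], [0.0705, -0.134, 0.129], 0.045], [[0, 0, 0], [0.0705, -0.134, 0.129], 0.045]])

```text
time_s: 13.5
tool_pos: [0.564, -0.0641, 0.2411]
tcp_rot: [3.14, 0.073, 0.003]
wrist_force: [0.7, 1.2, -0.9]
grip_width: 0.625
grasp_force: 33.9
```

Run:
```python
from h import *
go(.5636,-.0634,.233,.048)
```

```text
turn [ 0.001 -0.002 -0.001] shift [-0.0004 -0.0007  0.0081]
```

>>> play_rows(commands=[[[0, 0, 0], [0, -0.001, 0.004], 0.045], [[0, 0, 0], [0, -0.001, 0.006], 0.045], [[0, 0, 0], [0, -0.001, 0.007], 0.045], [[0, 0, 0], [0, -0.001, 0.008], 0.045], [[0, 0, 0], [0, -0.001, 0.008], 0.045]])

```text
time_s: 14.0
tool_pos: [0.5635, -0.0623, 0.2326]
tcp_rot: [3.14, 0.075, 0.001]
wrist_force: [-0.4, 0.3, 0.4]
grip_width: 0.626
grasp_force: 34.0
```

>>> play_rows(commands=[[[0, 0, 0], [0, 0, 0], 0.045], [[0, 0, 0], [0, 0, 0], 0.058], [[0, 0, 0], [0, 0, 0], 0.064], [[0, 0, 0], [0, 0, 0], 0.07], [[0, 0, 0], [0, 0, 0], 0.07], [[0, 0, 0], [0, 0, -0.01], 0.075], [[0, 0, 0], [0, 0, -0.04], 0.075], [[0, 0, 0], [0, 0, -0.08], 0.08], [[0, 0, 0], [0, 0, -0.12], 0.085], [[0, 0, 0], [0, 0, -0.14], 0.085]])

```text
time_s: 15.0
tool_pos: [0.5637, -0.0624, 0.378]
tcp_rot: [3.139, 0.075, 0.012]
wrist_force: [0.8, 0.2, 0.1]
grip_width: 0.992
grasp_force: 0.0
```

Run:
```python
from h import *
go(.40,.12,.40,-.1)
```

```text
turn [ 0.002 -0.008  0.148] shift [-0.1547 -0.1899 -0.0236]
```

>>> play_rows(commands=[[[0, 0, 0.05], [-0.03, -0.04, -0.01], 0.085], [[0, 0, 0.1], [-0.06, -0.08, -0.02], 0.085], [[0, 0, 0.148], [-0.09, -0.12, -0.02], 0.085], [[0, 0, 0.148], [-0.13, -0.16, -0.02], 0.085], [[0, 0, 0.148], [-0.16, -0.195, -0.02], 0.085], [[0, 0, 0.148], [-0.175, -0.205, -0.02], 0.085], [[0, 0, 0.148], [-0.175, -0.205, -0.02], 0.085], [[0, 0, 0.148], [-0.175, -0.205, -0.02], 0.085]])

```text
time_s: 15.8
tool_pos: [0.3787, 0.1342, 0.3931]
tcp_rot: [3.138, -0.156, 0.004]
wrist_force: [0.6, -0.3, 0.0]
grip_width: 0.995
grasp_force: 0.0
```

Run:
```python
from h import *
f=grab('wrist','w5'); s=manip.get_state(); print(s['tool_pos'],s['tcp_rot'])
```

```text
[0.37919632 0.13381915 0.39281028] [ 3.13739875e+00 -1.57676019e-01  2.51504205e-03]
```

View pics/w5.png

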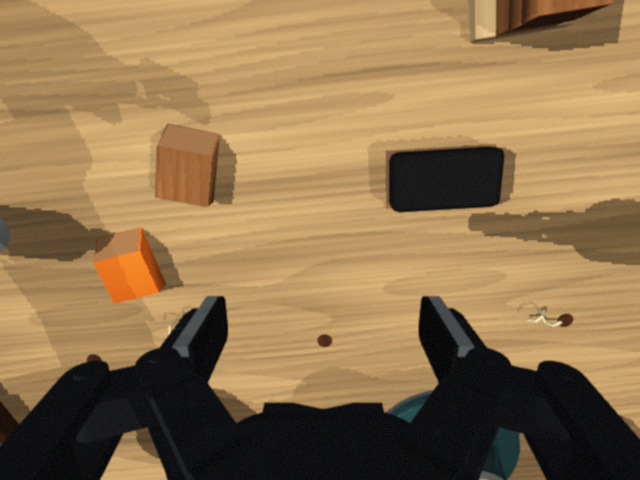

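Short block at (155-220,124-206): square end (155,198)-(212,206), bevel top edge (157,144)-(217,155), foot (171,124)-(220,133). Orange is at (129,265).

Run:
```python
from h import *
f=load('w5')
s,u,y=blk(f,(155,198),(212,206),(171,124),(220,133))
A,B,C,D=[ray(f,*q,.022)[:2] for q in((155,198),(212,206),(157,144),(217,155))]
print('top len',np.linalg.norm(C+D-A-B)/2,'yaw',np.arctan2(*(C+D-A-B)[::-1]))
y=-.265;u=np.array([np.cos(y),np.sin(y)]);g=s+u*.032; print(g); go(*g,.2,y)
```

```text
sq [0.3973 0.2759] w 0.0586 len 0.0737 yaw -0.275 wyaw 2.899
top len 0.05386097247750035 yaw -0.28965174173235014
[0.42814336 0.26752338]
turn [ 0.    -0.002  0.165] shift [ 0.035  -0.138   0.1928]
```

>>> play_rows(commands=[[[0, 0, 0.08], [0.01, -0.04, 0.01], 0.085], [[0, 0, 0.165], [0.02, -0.08, 0.04], 0.085], [[0, 0, 0.165], [0.03, -0.12, 0.07], 0.085], [[0, 0, 0.165], [0.036, -0.139, 0.11], 0.085], [[0, 0, 0.165], [0.036, -0.139, 0.15], 0.085], [[0, 0, 0.165], [0.036, -0.139, 0.18], 0.085], [[0, 0, 0.165], [0.036, -0.139, 0.192], 0.085], [[0, 0, 0.165], [0.036, -0.139, 0.197], 0.085], [[0, 0, 0.165], [0.036, -0.139, 0.197], 0.085], [[0, 0, 0.165], [0.036, -0.139, 0.197], 0.085]])

```text
time_s: 16.85
tool_pos: [0.4297, 0.2689, 0.1972]
tcp_rot: [-3.112, 0.416, -0.005]
wrist_force: [0.6, 0.3, -0.2]
grip_width: 0.995
grasp_force: 0.0
```

Run:
```python
from h import *
go(.429,.269,.1755,-.265)
```

```text
turn [-0.002 -0.003 -0.001] shift [-0.0008  0.0001  0.0217]
```

>>> play_rows(commands=[[[0, 0, 0], [-0.001, 0, 0.01], 0.085], [[0, 0, 0], [-0.001, 0, 0.018], 0.085], [[0, 0, 0], [-0.001, 0, 0.022], 0.075], [[0, 0, 0], [-0.001, 0, 0.022], 0.065], [[0, 0, 0], [-0.001, 0, 0.022], 0.055], [[0, 0, 0], [-0.001, 0, 0.022], 0.045], [[0, 0, 0], [-0.001, 0, 0.022], 0.045], [[0, 0, 0], [-0.001, 0, 0.022], 0.045], [[0, 0, 0], [-0.001, 0, 0.022], 0.045], [[0, 0, 0], [-0.001, 0, 0.022], 0.045]], force=30)

```text
time_s: 17.85
tool_pos: [0.4277, 0.2691, 0.1733]
tcp_rot: [-3.114, 0.415, -0.0]
wrist_force: [0.1, 0.1, 0.4]
grip_width: 0.622
grasp_force: 33.8
```

>>> play_rows(commands=[[[0, 0, 0], [0, 0, -0.005], 0.045], [[0, 0, 0], [0, 0, -0.015], 0.045], [[0, 0, 0], [0, 0, -0.035], 0.045], [[0, 0, 0], [0, 0, -0.07], 0.045], [[0, 0, 0], [0, 0, -0.11], 0.045], [[0, 0, 0], [0, 0, -0.15], 0.045], [[0, 0, 0], [0, 0, -0.18], 0.045], [[0, 0, 0], [0, 0, -0.2], 0.045], [[0, 0, 0], [0, 0, -0.2], 0.045]])

```text
time_s: 18.75
tool_pos: [0.428, 0.2692, 0.3782]
tcp_rot: [-3.109, 0.415, -0.012]
wrist_force: [0.8, 0.0, -0.2]
grip_width: 0.625
grasp_force: 33.7
```

Run:
```python
from h import *
go(.41,-.07,.37,.048)
```

```text
turn [-0.005 -0.008 -0.313] shift [0.0715 0.3321 0.0067]
```

>>> play_rows(commands=[[[0, 0, -0.05], [0.01, 0.03, 0.005], 0.045], [[0, 0, -0.1], [0.02, 0.07, 0.005], 0.045], [[0, 0, -0.15], [0.03, 0.11, 0.005], 0.045], [[0, 0, -0.2], [0.04, 0.15, 0.005], 0.045], [[0, 0, -0.25], [0.05, 0.19, 0.005], 0.045], [[0, 0, -0.313], [0.06, 0.23, 0.005], 0.045], [[0, 0, -0.313], [0.07, 0.27, 0.005], 0.045], [[0, 0, -0.313], [0.0715, 0.31, 0.005], 0.045], [[0, 0, -0.313], [0.0715, 0.332, 0.005], 0.045], [[0, 0, -0.313], [0.0715, 0.332, 0.005], 0.045]])

```text
time_s: 19.75
tool_pos: [0.4087, -0.0721, 0.3668]
tcp_rot: [3.141, 0.067, -0.004]
wrist_force: [0.5, 0.5, -0.4]
grip_width: 0.627
grasp_force: 33.7
```

>>> play_rows(commands=[[[0, 0, 0], [0, 0, 0], 0.045], [[0, 0, 0], [0, 0, 0], 0.045]])

```text
time_s: 19.95
tool_pos: [0.4096, -0.0693, 0.3676]
tcp_rot: [-3.14, -0.077, 0.001]
wrist_force: [-0.6, 0.3, -0.3]
grip_width: 0.621
grasp_force: 33.7
```

Run:
```python
from h import *
f=grab('wrist','w6'); s=manip.get_state(); print(s['tool_pos'],s['tcp_rot'])
```

```text
[ 0.40971434 -0.06917858  0.36774993] [-3.14002892e+00 -7.76360991e-02  9.78604019e-04]
```

View pics/w6.png

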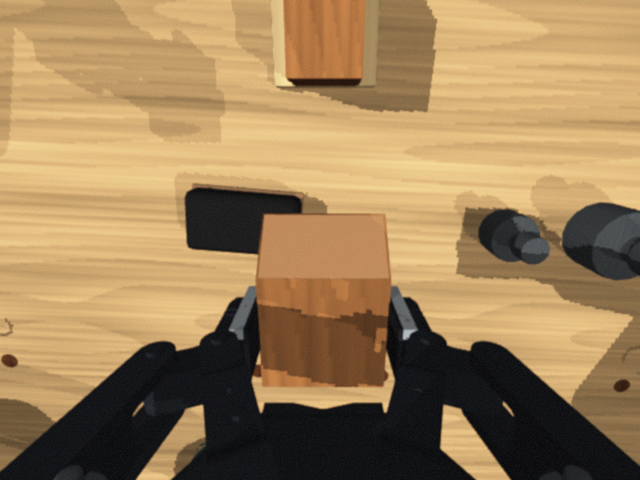

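Short block held with bevel foot at (263,214)-(384,214), bevel top at (257,278)-(390,278) and square end at (261,385)-(385,385). Stack end, top of the middle block: (286,79)-(362,79). Weight at (510,235).

Run:
```python
from h import *
f=load('w6'); z=.3677-.1733; s=manip.get_state(); R=Ro.from_rotvec(s['tcp_rot'])
T=lambda a,b,z: R.inv().apply((ray(f,*a,z)+ray(f,*b,z))/2-s['tool_pos'])[:2]
print('foot',T((263,214),(384,214),z),'btop',T((257,278),(390,278),z+.022),'sq',T((261,385),(385,385),z+.022))
A,B=ray(f,286,79,.081),ray(f,362,79,.081); print('mid end',(A+B)/2,np.linalg.norm(A-B))
b=.0325; u=np.array([np.cos(.048),np.sin(.048)])
g=np.array([.5205,-.0655])+u*b; print(g); go(*g,.2625,.048); go(*g,.2545,.048)
```

```text
foot [0.04220448 0.00184636] btop [0.02192114 0.00183065] sq [-0.03011454  0.00167052]
mid end [ 0.51926511 -0.06590143  0.081     ] 0.0530175115735265
[ 0.55296257 -0.0639406 ]
turn [-0.001  0.001  0.001] shift [0.1434 0.0019 0.1052]
turn [-0.001  0.001  0.001] shift [0.1434 0.0019 0.1132]
```

>>> play_rows(commands=[[[0, 0, 0], [0.02, 0, 0], 0.045], [[0, 0, 0], [0.05, 0.001, 0], 0.045], [[0, 0, 0], [0.09, 0.002, 0.01], 0.045], [[0, 0, 0], [0.12, 0.002, 0.03], 0.045], [[0, 0, 0], [0.142, 0.002, 0.06], 0.045], [[0, 0, 0], [0.142, 0.002, 0.085], 0.045], [[0, 0, 0], [0.142, 0.002, 0.1], 0.045], [[0, 0, 0], [0.142, 0.002, 0.105], 0.045], [[0, 0, 0], [0.142, 0.002, 0.105], 0.045], [[0, 0, 0], [0.142, 0.002, 0.105], 0.045]])

```text
time_s: 21.0
tool_pos: [0.5518, -0.0652, 0.2649]
tcp_rot: [3.14, 0.075, 0.005]
wrist_force: [0.4, 0.3, -0.7]
grip_width: 0.625
grasp_force: 33.7
```

Run:
```python
from h import *
go(.5515,-.064,.2545,.048)
```

```text
turn [ 0.001 -0.003  0.   ] shift [-0.0003 -0.0012  0.0104]
```

>>> play_rows(commands=[[[0, 0, 0], [0, -0.001, 0.004], 0.045], [[0, 0, 0], [0, -0.001, 0.007], 0.045], [[0, 0, 0], [0, -0.001, 0.009], 0.045], [[0, 0, 0], [0, -0.001, 0.01], 0.045], [[0, 0, 0], [0, -0.001, 0.01], 0.045], [[0, 0, 0], [0, -0.001, 0.01], 0.045]])

```text
time_s: 21.6
tool_pos: [0.5516, -0.0644, 0.2544]
tcp_rot: [3.14, 0.075, 0.002]
wrist_force: [-1.4, -0.1, 5.8]
grip_width: 0.623
grasp_force: 34.4
```

>>> play_rows(commands=[[[0, 0, 0], [0, 0, 0], 0.05], [[0, 0, 0], [0, 0, 0], 0.058], [[0, 0, 0], [0, 0, 0], 0.064], [[0, 0, 0], [0, 0, 0], 0.07], [[0, 0, 0], [0, 0, 0], 0.07], [[0, 0, 0], [0, 0, -0.01], 0.075], [[0, 0, 0], [0, 0, -0.04], 0.075], [[0, 0, 0], [0, 0, -0.08], 0.08], [[0, 0, 0], [0, 0, -0.12], 0.085], [[0, 0, 0], [0, 0, -0.14], 0.085]])

```text
time_s: 22.6
tool_pos: [0.5517, -0.0643, 0.3988]
tcp_rot: [3.139, 0.075, 0.012]
wrist_force: [-0.3, -0.6, 0.5]
grip_width: 0.992
grasp_force: 0.0
```

Run:
```python
from h import *
go(.37,-.18,.40,.048)
```

```text
turn [ 0.002 -0.008 -0.   ] shift [-0.187   0.1069 -0.0023]
```

>>> play_rows(commands=[[[0, 0, 0], [-0.03, 0.015, 0], 0.085], [[0, 0, 0], [-0.07, 0.035, 0], 0.085], [[0, 0, 0], [-0.11, 0.06, 0], 0.085], [[0, 0, 0], [-0.15, 0.085, 0], 0.085], [[0, 0, 0], [-0.187, 0.107, 0], 0.07], [[0, 0, 0], [-0.187, 0.107, 0], 0.05], [[0, 0, 0], [-0.187, 0.107, 0], 0.05], [[0, 0, 0], [-0.187, 0.107, 0], 0.05]])

```text
time_s: 23.4
tool_pos: [0.3704, -0.1798, 0.3937]
tcp_rot: [3.141, 0.076, 0.002]
wrist_force: [0.1, -1.6, 0.1]
grip_width: 0.588
grasp_force: 0.0
```

Run:
```python
from h import *
f=grab('wrist','w7'); s=manip.get_state(); print(s['tool_pos'],s['tcp_rot'])
```

```text
[ 0.3705876  -0.17959541  0.39352764] [-3.14059693e+00 -7.74720219e-02 -1.08659904e-03]
```

View pics/w7.png

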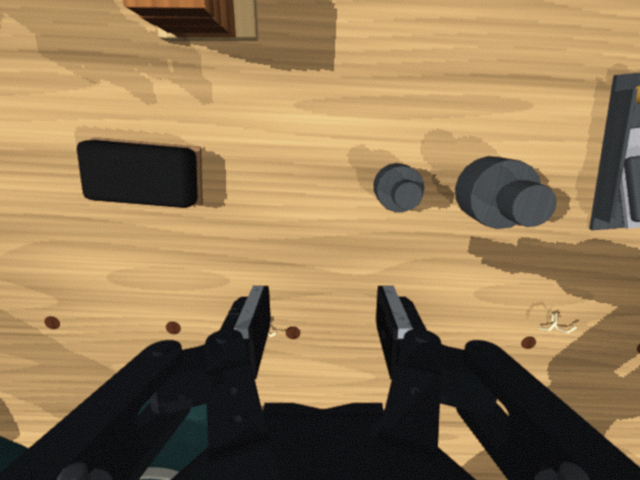

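Weight: knob at (407,194), disc centred near (399,188) and 50 px across. The big one at (505,193) is left alone.

Run:
```python
from h import *
f=load('w7'); print('knob',ray(f,407,194,.0525),'disc',ray(f,399,187.5,.022),'big',ray(f,490,193,.03))
print('knob d',np.linalg.norm(ray(f,391,194,.0525)-ray(f,423,194,.0525)),'disc d',np.linalg.norm(ray(f,374,188,.022)-ray(f,424,188,.022)))
go(.391,-.2535,.22,.0)
```

```text
knob [ 0.39257125 -0.25930407  0.0525    ] disc [ 0.39324513 -0.25832617  0.022     ] big [ 0.39357329 -0.34849265  0.03      ]
knob d 0.0300319667506839 disc d 0.05125201472464467
turn [-0.    -0.001  0.049] shift [0.0166 0.0748 0.1735]
```

Run:
```python
from h import *
go(.3925,-.2565,.25,.048);go(.3925,-.2565,.209,.048)
```

```text
turn [-0.    -0.001  0.001] shift [0.018  0.0779 0.1435]
turn [-0.    -0.001  0.001] shift [0.018  0.0779 0.1845]
```

>>> play_rows(commands=[[[0, 0, 0], [0.01, 0.03, 0.01], 0.055], [[0, 0, 0], [0.018, 0.06, 0.03], 0.055], [[0, 0, 0], [0.018, 0.078, 0.06], 0.055], [[0, 0, 0], [0.018, 0.078, 0.1], 0.055], [[0, 0, 0], [0.018, 0.078, 0.125], 0.055], [[0, 0, 0], [0.018, 0.078, 0.145], 0.055], [[0, 0, 0], [0.018, 0.078, 0.155], 0.055], [[0, 0, 0], [0.018, 0.078, 0.155], 0.055], [[0, 0, 0], [0.018, 0.078, 0.155], 0.055]])

```text
time_s: 24.35
tool_pos: [0.3924, -0.2571, 0.239]
tcp_rot: [3.14, 0.077, 0.002]
wrist_force: [0.2, 0.1, 0.3]
grip_width: 0.646
grasp_force: 0.0
```

Run:
```python
from h import *
go(.3925,-.2565,.209,.048)
f=grab('wrist','w8')
```

```text
turn [ 0.001 -0.001  0.001] shift [ 0.0001 -0.0006  0.03  ]
```

View pics/w8.png

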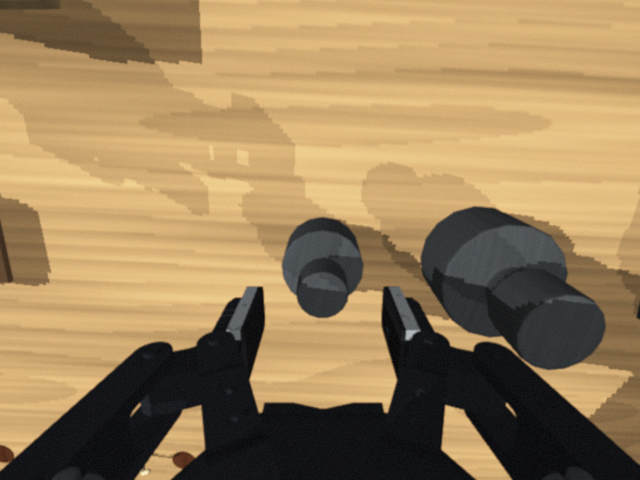

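Knob at (322,291), centred between the fingers (midline 323); the right finger clears the big weight.

Run:
```python
from h import *
f=load('w8'); k=ray(f,322,292,.0525); print(k); print(ray(f,322,265,.025)); go(k[0],k[1],.209,.048)
```

```text
[ 0.38979789 -0.25843457  0.0525    ]
[ 0.39310976 -0.25823377  0.025     ]
turn [ 0.002 -0.002  0.001] shift [-0.0027  0.0009  0.0306]
```

>>> play_rows(commands=[[[0, 0, 0], [-0.001, 0, 0.01], 0.055], [[0, 0, 0], [-0.001, 0, 0.02], 0.055], [[0, 0, 0], [-0.001, 0, 0.027], 0.055], [[0, 0, 0], [-0.001, 0, 0.03], 0.055], [[0, 0, 0], [-0.001, 0, 0.03], 0.045], [[0, 0, 0], [-0.001, 0, 0.03], 0.035], [[0, 0, 0], [-0.001, 0, 0.03], 0.025], [[0, 0, 0], [-0.001, 0, 0.03], 0.015], [[0, 0, 0], [-0.001, 0, 0.03], 0.015], [[0, 0, 0], [-0.001, 0, 0.03], 0.015]], force=50)

```text
time_s: 25.4
tool_pos: [0.3907, -0.2572, 0.2087]
tcp_rot: [3.14, 0.075, 0.001]
wrist_force: [-0.7, 1.8, 3.3]
grip_width: 0.287
grasp_force: 49.0
```

>>> play_rows(commands=[[[0, 0, 0], [0, 0, 0], 0.015], [[0, 0, 0], [0, 0, 0], 0.015], [[0, 0, 0], [0, 0, 0], 0.015], [[0, 0, 0], [0, 0, -0.003], 0.015], [[0, 0, 0], [0, 0, -0.006], 0.015]])

```text
time_s: 25.9
tool_pos: [0.3899, -0.257, 0.2128]
tcp_rot: [-3.139, -0.075, 0.004]
wrist_force: [0.1, 0.4, -4.8]
grip_width: 0.279
grasp_force: 49.3
```

>>> play_rows(commands=[[[0, 0, 0], [0, 0, -0.005], 0.015], [[0, 0, 0], [0, 0, -0.015], 0.015], [[0, 0, 0], [0, 0, -0.035], 0.015], [[0, 0, 0], [0, 0, -0.065], 0.015], [[0, 0, 0], [0, 0, -0.1], 0.015], [[0, 0, 0], [0, 0, -0.13], 0.015], [[0, 0, 0], [0, 0, -0.15], 0.015], [[0, 0, 0], [0, 0, -0.16], 0.015], [[0, 0, 0], [0, 0, -0.16], 0.015]])

```text
time_s: 26.8
tool_pos: [0.3907, -0.2574, 0.3761]
tcp_rot: [3.138, 0.075, 0.004]
wrist_force: [1.0, 0.0, -4.6]
grip_width: 0.287
grasp_force: 49.6
```

Run:
```python
from h import *
grab('top','t2'); grab('scene','s2')
a=cv2.imread('pics/t2.png')[150:260,290:410]; b=cv2.imread('pics/s2.png')[210:320,230:350]
cv2.imwrite('pics/c2.png',np.hstack([cv2.resize(a,(396,363),interpolation=3),cv2.resize(b,(396,363),interpolation=3)]))
go(.5465,-.064,.37,.048)
```

```text
turn [-0.001  0.001 -0.   ] shift [ 0.1652 -0.1854  0.0031]
```

View pics/c2.png

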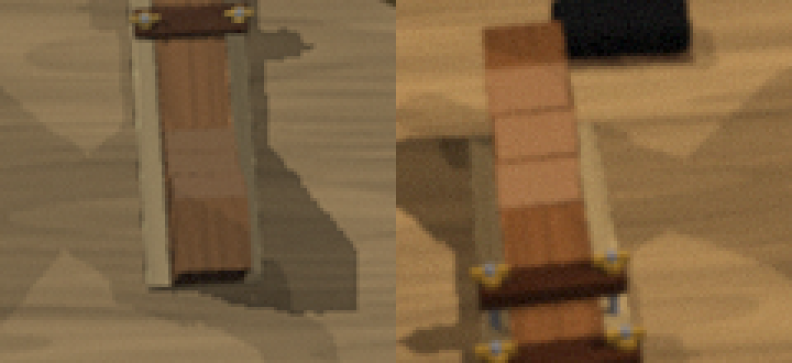

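The stack is well aligned and the bevels run as one slope. Now moving the weight over.

Run:
```python
from h import *
f=load('t2'); A,B=[ray(f,290+(q[0]+.5)/3.3-.5,150+(q[1]+.5)/3.3-.5,.103) for q in((174,272),(250,269))]; print((A+B)/2,np.linalg.norm(A-B))
go(.5455,-.064,.34,.048)
```

```text
[ 0.51817245 -0.0623906   0.103     ] 0.054700470621521266
turn [-0.001  0.001 -0.   ] shift [ 0.1643 -0.1854  0.0331]
```

>>> play_rows(commands=[[[0, 0, 0], [0.01, -0.012, 0], 0.015], [[0, 0, 0], [0.03, -0.034, 0], 0.015], [[0, 0, 0], [0.06, -0.068, 0], 0.015], [[0, 0, 0], [0.09, -0.102, 0], 0.015], [[0, 0, 0], [0.12, -0.136, 0], 0.015], [[0, 0, 0], [0.145, -0.165, 0], 0.015], [[0, 0, 0], [0.158, -0.179, 0], 0.015], [[0, 0, 0], [0.164, -0.185, 0.01], 0.015], [[0, 0, 0], [0.164, -0.185, 0.03], 0.015], [[0, 0, 0], [0.164, -0.185, 0.04], 0.015]])

```text
time_s: 27.9
tool_pos: [0.5446, -0.0648, 0.3299]
tcp_rot: [-3.14, -0.075, 0.011]
wrist_force: [-0.7, -0.6, -4.8]
grip_width: 0.284
grasp_force: 49.8
```

>>> play_rows(commands=[[[0, 0, 0], [0, 0, 0.003], 0.015], [[0, 0, 0], [0, 0, 0.003], 0.015], [[0, 0, 0], [0, 0, 0.003], 0.015]])

```text
time_s: 28.2
tool_pos: [0.5455, -0.0652, 0.3319]
tcp_rot: [3.14, 0.073, 0.002]
wrist_force: [0.4, -0.9, -4.2]
grip_width: 0.284
grasp_force: 49.8
```

Run:
```python
from h import *
go(.5455,-.064,.312,.048)
```

```text
turn [ 0.    -0.001 -0.001] shift [ 0.0001 -0.0012  0.0199]
```

>>> play_rows(commands=[[[0, 0, 0], [0, -0.001, 0.006], 0.015], [[0, 0, 0], [0, -0.001, 0.011], 0.015], [[0, 0, 0], [0, -0.001, 0.015], 0.015], [[0, 0, 0], [0, -0.001, 0.017], 0.015], [[0, 0, 0], [0, -0.001, 0.019], 0.015], [[0, 0, 0], [0, -0.001, 0.0195], 0.015], [[0, 0, 0], [0, -0.001, 0.0195], 0.015], [[0, 0, 0], [0, -0.001, 0.0195], 0.015]])

```text
time_s: 29.0
tool_pos: [0.5455, -0.0636, 0.3119]
tcp_rot: [3.14, 0.075, 0.001]
wrist_force: [0.3, -0.0, -4.4]
grip_width: 0.282
grasp_force: 49.9
```

>>> play_rows(commands=[[[0, 0, 0], [0, 0, 0.001], 0.015], [[0, 0, 0], [0, 0, 0.001], 0.015], [[0, 0, 0], [0, 0, 0.001], 0.015]])

```text
time_s: 29.3
tool_pos: [0.5455, -0.0635, 0.3118]
tcp_rot: [3.14, 0.075, 0.002]
wrist_force: [-2.2, 0.8, 3.1]
grip_width: 0.283
grasp_force: 50.4
```

Contact made; releasing.

>>> play_rows(commands=[[[0, 0, 0], [0, 0, 0], 0.022], [[0, 0, 0], [0, 0, 0], 0.03], [[0, 0, 0], [0, 0, 0], 0.036], [[0, 0, 0], [0, 0, 0], 0.045], [[0, 0, 0], [0, 0, 0], 0.05], [[0, 0, 0], [0, 0, -0.005], 0.05], [[0, 0, 0], [0, 0, -0.02], 0.05], [[0, 0, 0], [0, 0, -0.05], 0.05], [[0, 0, 0], [0, 0, -0.08], 0.05], [[0, 0, 0], [0, 0, -0.1], 0.05]])

```text
time_s: 30.3
tool_pos: [0.5455, -0.0636, 0.415]
tcp_rot: [3.139, 0.075, 0.008]
wrist_force: [0.3, -0.4, 0.1]
grip_width: 0.586
grasp_force: 0.0
```

>>> play_rows(commands=[[[0, 0, 0], [-0.03, 0, 0], 0.05], [[0, 0, 0], [-0.07, 0.01, 0], 0.05], [[0, 0, 0], [-0.11, 0.04, 0], 0.05], [[0, 0, 0], [-0.15, 0.07, 0], 0.05], [[0, 0, 0], [-0.18, 0.1, 0], 0.05], [[0, 0, 0], [-0.19, 0.12, 0], 0.05], [[0, 0, 0], [-0.19, 0.12, 0], 0.05], [[0, 0, 0], [-0.19, 0.12, 0], 0.05], [[0, 0, 0], [-0.19, 0.12, 0], 0.05]])

```text
time_s: 31.2
tool_pos: [0.3618, -0.192, 0.4113]
tcp_rot: [3.141, 0.077, 0.002]
wrist_force: [1.0, 0.1, -0.5]
grip_width: 0.586
grasp_force: 0.0
```

Run:
```python
from h import *
grab('top','t3'); grab('scene','s3')
a=cv2.imread('pics/t3.png')[150:260,290:410]; b=cv2.imread('pics/s3.png')[190:300,210:330]
cv2.imwrite('pics/c3.png',np.hstack([cv2.resize(a,(396,363),interpolation=3),cv2.resize(b,(396,363),interpolation=3)]))
```

```text
(no output)
```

View pics/c3.png

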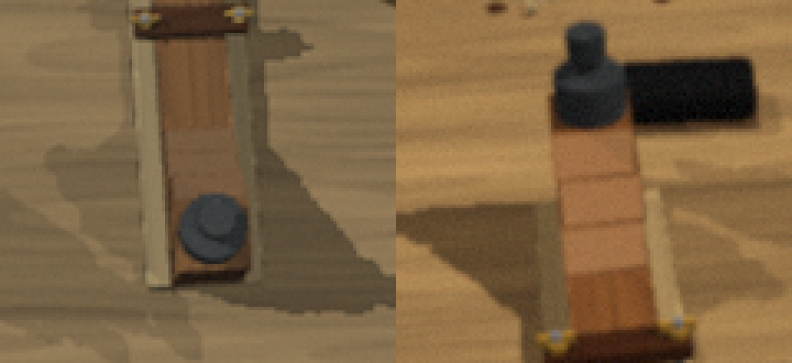

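The weight stands upright on the short block: disc centre at crop (212,230), block end at about (212,271). One numeric check, then hand in.

Run:
```python
from h import *
f=load('t3'); P=lambda a,b,z: ray(f,290+(a+.5)/3.3-.5,150+(b+.5)/3.3-.5,z)
d=P(212,230,.13)-P(212,270.5,.103); print(d)
if .016<d[0]<.036 and abs(d[1])<.009: print(manip.hand_in())
```

```text
[0.02504728 0.00165196 0.027     ]
the job is handed in; nothing more can be done
None
```

I stacked the long, middle and short blocks flush on the neck and stood the weight on top, 25 mm from the square end and about 2 mm off the centreline; nothing was dropped or knocked, and the job was handed in at about 31 s, though the hand-in gave no verdict.

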